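Pack and fasten the rolling-stock carry case

TASK

Stand every wagon upright in a berth of its own in the carry case, then shut the lid. Swing the hasp down over the staple and drop the red pin through the loop until its flange rests on it, and lock both lid studs with the orange key - press, turn a quarter clockwise, let up until the stud sits in its catch - then stand the key back in its slot in the stand. Leave the silo, the signal box and the screwdriver where they are.

Things in the scene. Friction and masses are not known exactly. Their poses are not given: they have to be found in the camera images.
- wagon1: loose model goods wagon, dark red box van; body block 120 long (its x) x 34 wide (its y), from 14 to 48 mm high, standing on two black bogies 28 wide; 160 g or so. Origin: centre of its underside. May be absent.
- wagon2: loose model goods wagon, blue, ribbed sides; body block 120 long (its x) x 34 wide (its y), from 14 to 48 mm high, standing on two black bogies 28 wide; 160 g or so. Origin: centre of its underside. May be absent.
- wagon3: loose model goods wagon, grey, with three round steel hatches; body block 120 long (its x) x 34 wide (its y), from 14 to 48 mm high, standing on two black bogies 28 wide; 160 g or so. Origin: centre of its underside. May be absent.
- case: aluminium carry case, fixed to the bench, 148 (x) x 256 (y) x 66 high, walls 6 thick. Origin: centre of its underside; its front wall (with the staple) is at -x, towards the robot. Inside, three berths run along x, centred at y -75, 0 and +75: troughs 44 wide x 136 long, floor 6 mm above the origin, between grey foam ridges 15 high.
- lid (a joint): lid angle, rad: 0 shut, 1.58 to 1.66 open (start; stop at 1.68). Hinged along the case's top far (+x) edge, 66 mm up. Plate 148 x 256 x 10. It stands open by itself; pushed from behind to below about 1.25 it sinks shut by itself in 1 to 2 s (damped). Seen from behind, its outer face is clear for a push between the hasp and a stud housing (22 to 78 mm either side of the middle).
- lid_edge (a point): middle of the lid's free (front) edge, on its outer face; 148 mm from the hinge; axes are the lid's (x to the hinge, z out of the outer face)
- stud_left (a joint): slotted brass quarter-turn stud on the lid, left (+y) as the robot sees it. Value = turn clockwise seen from above: 0 open (slot square to the lid's front edge, along lid x), 1.57 locked (slot parallel to the front edge). It turns freely only while pressed at least 6 mm; between about 0.2 and 1.35 it cannot rise. Beyond about 1.35, let go, it pops up into the catch.
- stud_left_press (a joint): how far the left stud is pressed down, m: 0 up (open), limit 0.008. Sprung: 4 N to start, 8 N fully down. Caught (locked) it rests at 0.0025, visibly lower than open.
- stud_left_slot (a point): centre of the floor of the left stud's slot, 98 mm from the lid's middle (+ y of the case) and 45 mm behind the front edge; 100 mm above the table when the lid is shut and the stud up. Slot: 7 wide, 8 deep, 25 long, open at both ends, running along this point's x axis; the point turns and sinks with the stud. The stud's head is 29 across in a black housing 38 across that stands 24 above the lid.
- stud_right (a joint): slotted brass quarter-turn stud on the lid, right (-y) as the robot sees it. Value = turn clockwise seen from above: 0 open (slot square to the lid's front edge, along lid x), 1.57 locked (slot parallel to the front edge). It turns freely only while pressed at least 6 mm; between about 0.2 and 1.35 it cannot rise. Beyond about 1.35, let go, it pops up into the catch.
- stud_right_press (a joint): how far the right stud is pressed down, m: 0 up (open), limit 0.008. Sprung: 4 N to start, 8 N fully down. Caught (locked) it rests at 0.0025, visibly lower than open.
- stud_right_slot (a point): centre of the floor of the right stud's slot, 98 mm from the lid's middle (- y of the case) and 45 mm behind the front edge; 100 mm above the table when the lid is shut and the stud up. Slot: 7 wide, 8 deep, 25 long, open at both ends, running along this point's x axis; the point turns and sinks with the stud. The stud's head is 29 across in a black housing 38 across that stands 24 above the lid.
- hasp (a joint): yellow hasp plate on the lid's front edge, 44 wide x 57 long x 3 thick, with a slot for the staple. Value rad: 0 leaning back over the lid, 46 degrees above it (start; rests on a stop there), 0.8 standing straight up, 3.91 hanging flat down the case front over the staple. Swings very easily: with the lid shut, once pushed forward past upright it falls over the staple by itself. Its hinge line lies 4 mm in front of the case's front wall, 79 mm above the table.
- hasp_end (a point): middle of the hasp's free end edge, 57 mm from its hinge line; axes are those of the lid when the joint is 0 and turn with the hasp
- staple (a point): centre of the staple loop's opening, at the loop's top face, 46 mm above the table and 22 mm in front of the case's front wall. Opening 14 x 14, vertical; loop 22 wide, 10 high, 4 mm bars. Axes are the case's.
- pin: loose retaining pin: red square head 16 x 16 (37 to 64 mm above the origin) over a steel flange 22 across (34 to 37) on a heavy steel shaft of 9 mm diameter, 34 long. Origin: tip of the shaft; z up along the pin. Starts upright in a hole of the stand, flange resting on its top (origin 34 below the top).
- key: loose stud key: orange handle 26 (x) x 14 (y), from 18 to 60 mm above the origin; steel collar of 24 diameter at 14 to 18; flat blade 20 wide (x) x 4 thick (y) x 14 long. Origin: middle of the blade's lower edge; z up. Starts upright in the stand's slot, collar resting on the stand's top (origin 14 below the top).
- stand: wooden stand 100 (x) x 50 (y) x 40 high, fixed to the bench. Origin: centre of its underside. Key slot (26 x 9, along x) at x -27.5, pin hole (13 diameter) at x +27.5.
- key_rest (a point): centre of the mouth of the key slot, on the stand's top, 40 mm above the table; the slot runs along its x
- silo: loose grey model silo, 60 diameter, 108 high; leave alone. Origin: centre of underside.
- signal_box: loose brick model building with a dark roof, 60 x 90 x 50 high; leave alone. Origin: centre of underside.
- screwdriver: loose screwdriver lying on the bench; leave alone. Origin: on its axis, underside.

How it is judged:
By the outcome, as a careful person would: the job done as asked, in the order asked, and still so for the second after the job is handed in, with the robot touching nothing.
Of wagon1, wagon2, wagon3 only 2 to 3 are there at a start; the rules pass over those that are not, and their reading is None.
At some moment in a run one of wagon1, wagon2, wagon3 may be knocked a few centimetres aside while the robot is not near it.
It also fails if it takes over 208 s, if anything falls off the work surface, if the arm or the gripper's body presses on something with over 40 N, if the wrist force passes 120 N, or if a joint passes its speed limit or range.

ROBOT

A 6-joint arm with a two-finger parallel gripper is mounted at the origin on the work surface. World frame = base frame: x ahead of the robot, y to its left, z up, the work surface at z = 0. Lengths are in mm, angles in rad, forces in N, time in s.
With the tool pointing down it reaches from about 400 to 925 mm from the base axis. Payload 12.5 kg.
Tool frame: the origin (TCP) lies on the mounting face of the last link; the fingertips stand 190 mm ahead of it and the grasp point (between the pads) lies 171 mm ahead of it; z points along the fingers, y is the line along which they close (so a half turn about z gives the same grasp; the last joint's range is limited). The gripper opens to 95 mm and grips with 3 to 60 N. Pads are 20 mm wide; open, the fingers measure 119 mm over their backs; the gripper's body (75 mm by 180 mm) begins 59 mm behind the grasp point.
Start: joints at [-1.442, 0.491, 1.559, -0, 1.092, -0.106], TCP at [145.425, -607.846, 404.761] pointing down, gripper open.
Joint ranges: [-3.1, 3.1], [-0.84, 2.19], [0.05, 2.79], [-1.13, 4.28], [0.06, 2.93], [-2.69, 2.69]. Speed limits (rad/s): [2.22, 2.22, 2.79, 3.14, 3.14, 3.14].

INTERFACE

Orientations are given as [roll, pitch, yaw] about the fixed x, y, z axes, in that order (R = Rz(yaw) Ry(pitch) Rx(roll)).
In Python, from cell import env gives the robot as it stands.
- The arm moves only by the tool carry_out, never from a script. Its argument "series" is a list of rows, each a list of 5 numbers: the shift along the tool's x, y, z in m, then the turn about the tool's z in degrees, then the opening, from 0 (shut) to 1 (fully open). A call has 1 to 20 rows; each row is the pose to reach, as a shift and turn from the pose commanded when the call began, along the tool's axes at that moment; what a row does not reach only later rows make up. A row lasts 1/8 s, in which the tool goes at most 62.5 mm and 10.7 degrees, less where a joint would pass 70% of its speed; a pose out of reach is approached as far as the arm can. A call with a gripper value outside its range is refused whole. The fingers move at their own pace and stop on an object; the grip force is fixed at half the most. Time passes only in rows, so rows that repeat a pose let the fingers close. It gives the time, the measured TCP pose, the force, the opening and the grip force at its end, in the units of the state.
- env.state(): the state, without advancing time (a new reading comes with each control period).
- env.read_camera(name): name is "scene" or "top" or "wrist"; returns (picture, depth): 384x512x3 uint8, red, green, blue; 384x512 float32, mm along the optical axis (not along the pixel's ray), 0 where there is no reading.
- env.get_calibration(name): a dict with "intrinsics" (3x3 intrinsics, pixels), "cam_to_world" (4x4, takes a point from camera to world coordinates); the wrist camera has in their place "T_tool_cam" (4x4, takes a point from camera to tool coordinates, whose origin is the TCP and whose axes are the flange's). Camera axes: x right, y up, looking along -z (the intrinsics and any distortion apply to the point x, -y, -z); pixel columns grow to the right and rows downward; lengths in mm; the calibration is good to about 2 mm. A picture is of the moment at which its call begins: read the wrist's pose just before it. get_calibration takes no time and is no camera call.
- env.job_done(): hands the job in; it is judged then, once.
The state is a dict: "t": time; "joints": joint angles; "qvel": joint speeds; "tau": joint torques, N m; "eef_pos": TCP position; "tcp_rot": TCP orientation; "ft_force": force on the tool from outside, world axes, zero at the start; "moment": the same for the moment, N m; "opening": opening from 0.0 (shut) to 1.0 (fully open); "grip_force": force on a finger pad.
Only numpy, scipy, OpenCV 4.12 (cv2) and the standard library are available. Lean on these libraries where they do the work, as an engineer would, in place of code of your own. Each camera call takes 0.05 s, during which the arm holds its last target. There are 200 camera calls.

## Working session

There is one attempt and no reset: what is moved stays moved. The work goes in short steps, Python scripts to look and compute and a tool call to move; the robot and the scene stay as the last step left them, time stands still between calls to the robot, and variables do not carry over. Pictures are saved under pics/ and viewed, at most 17 in all, crops included, and the job is handed in when it is done.

Besides the shell and the picture viewer there is one more tool, called after ">>>" by a JSON object that holds its "api" and its "payload", one argument or row to a line. carry_out: Moves the arm, as the interface text tells. Its arguments: {"type":"object","properties":{"series":{"type":"array","items":{"type":"array","items":{"type":"number"}}}},"required":["series"]}

```bash
ls; mkdir -p pics; cat > h.py <<'E'
import numpy as np, cv2
from cell import env
from scipy.spatial.transform import Rotation as R
def cam(name):
    s=env.state(); c=env.get_calibration(name); K=np.array(c["intrinsics"])
    if name=="wrist":
        T=np.eye(4);T[:3,:3]=R.from_euler('xyz',s["tcp_rot"]).as_matrix();T[:3,3]=s["eef_pos"]
        M=T@np.array(c["T_tool_cam"])
    else: M=np.array(c["cam_to_world"])
    p,d=env.read_camera(name); return p,d,K,M
def cloud(d,K,M):
    v,u=np.mgrid[:d.shape[0],:d.shape[1]]
    x=(u-K[0,2])/K[0,0]*d; y=(v-K[1,2])/K[1,1]*d
    return np.stack([x,-y,-d],-1)@M[:3,:3].T+M[:3,3]
def onplane(u,v,z,K,M):
    r=M[:3,:3]@np.array([(u-K[0,2])/K[0,0],-(v-K[1,2])/K[1,1],-1]); return M[:3,3]+r*(z-M[2,3])/r[2]
def pix(P,K,M):
    q=M[:3,:3].T@(np.asarray(P,float)-M[:3,3]); return K[0,2]+K[0,0]*q[0]/-q[2],K[1,2]-K[1,1]*q[1]/-q[2]
def save(n,p): cv2.imwrite(f"pics/{n}.png",cv2.cvtColor(p,cv2.COLOR_RGB2BGR))
def st():
    s=env.state(); print(round(s["t"],2),np.round(s["eef_pos"],1),np.round(np.degrees(s["tcp_rot"]),2),np.round(s["ft_force"],1),round(s["opening"],3),np.round(s["joints"],2))
E
python3 - <<'E'
from h import *
st()
for n in ("scene","top"):
    p,d,K,M=cam(n); save(n+"0",p); print(n,np.round(K,1).tolist(),np.round(M,2).tolist(),{k:v for k,v in env.get_calibration(n).items() if k not in("intrinsics","cam_to_world")})
    np.savez(n+"0.npz",p=p,d=d,K=K,M=M)
print(env.get_calibration("wrist"))
E
```

```text
pics
0.0 [ 145.4 -607.8  404.1] [-1.7993e+02 -1.0000e-02  1.3450e+01] [-0.2  0.   0.4] 1.001 [-1.44  0.49  1.56 -0.    1.09 -0.11]
scene [[454.7, 0.0, 255.1], [0.0, 454.7, 192.1], [0.0, 0.0, 1.0]] [[-0.77, -0.51, 0.38, 983.79], [0.64, -0.62, 0.45, 569.33], [0.01, 0.59, 0.81, 1044.99], [0.0, 0.0, 0.0, 1.0]] {}
top [[411.8, 0.0, 263.5], [0.0, 411.8, 194.6], [0.0, 0.0, 1.0]] [[0.02, 0.98, -0.2, 291.61], [-1.0, 0.01, -0.02, 4.21], [-0.01, 0.2, 0.98, 1277.86], [0.0, 0.0, 0.0, 1.0]] {}
{'intrinsics': array([[295.59773193,   0.        , 257.91307626],
       [  0.        , 295.59773193, 188.86218009],
       [  0.        ,   0.        ,   1.        ]]), 'T_tool_cam': array([[-1.61980205e-04,  9.62824912e-01,  2.70126199e-01,
         7.68380175e+01],
       [ 9.99999982e-01,  1.28821232e-04,  1.40482154e-04,
        -7.95793268e-02],
       [ 1.00461728e-04,  2.70126217e-01, -9.62824915e-01,
         2.05680522e+01],
       [ 0.00000000e+00,  0.00000000e+00,  0.00000000e+00,
         1.00000000e+00]])}
```

View pics/top0.png

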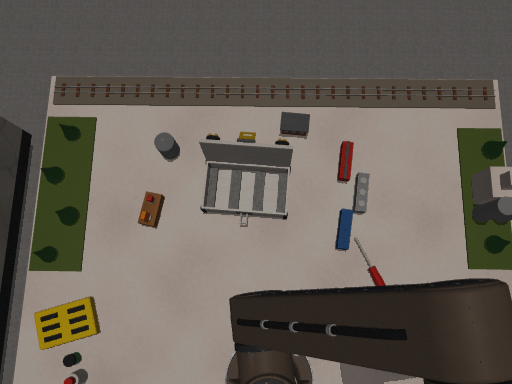

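View pics/scene0.png

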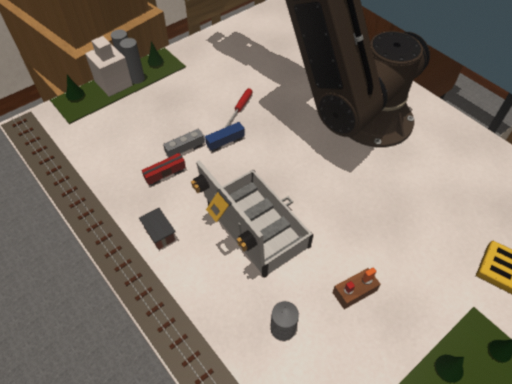

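The top view shows the wagons at about (345,160) red, (362,192) grey and (345,230) blue. The open case is near (246,185), the stand near (151,210) with the orange key and red pin, the silo at (166,144), the signal box at (294,123) and the screwdriver at (368,262). The scene view shows the same layout. Next I'll measure them.

```bash
cat >> h.py <<'E'
def rectof(P):
    r=cv2.minAreaRect(P[:,:2].astype(np.float32)); (c,(w,h),a)=r
    if w<h: w,h,a=h,w,a+90
    return np.round(c,1),round(w,1),round(h,1),round((a+90)%180-90,2)
def masks(p):
    h=cv2.cvtColor(p,cv2.COLOR_RGB2HSV).astype(int); H,S,V=h[...,0],h[...,1],h[...,2]
    return dict(red=((H<5)|(H>174))&(S>170)&(V>60),blue=(H>100)&(H<125)&(S>120)&(V>50),orange=(H>=5)&(H<16)&(S>180)&(V>140),yellow=(H>18)&(H<32)&(S>150)&(V>90),dark=(V<60))
def big(m):
    n,l,s,c=cv2.connectedComponentsWithStats(m.astype(np.uint8)); return [(l==i) for i in np.argsort(-s[:,4]) if i and s[i,4]>8]
E
python3 - <<'E'
from h import *
z=np.load("top0.npz");p,d,K,M=[z[k] for k in"pdKM"]
C=cloud(d,K,M)
crop=cv2.resize(p[100:290,130:400],None,fx=2.9,fy=2.9,interpolation=cv2.INTER_CUBIC);save("crop0",crop)
for k,m in masks(p).items():
    for b in big(m)[:5]:
        P=C[b]; v,u=np.nonzero(b); print(k,b.sum(),(int(u.mean()),int(v.mean())),"zmax",np.percentile(P[:,2],[5,50,95]).round(1),rectof(P[P[:,2]>P[:,2].max()-12]))
# height objects near wagons, stand, case
X=C[...,2]
for nm,(u0,u1,v0,v1) in dict(red=(335,358,135,185),grey=(352,375,168,218),blue=(330,358,203,255),stand=(135,168,188,232),silo=(150,185,128,165),sig=(275,315,108,140)).items():
    m=np.zeros(X.shape,bool);m[v0:v1,u0:u1]=1;m&=X>8;b=big(m)[0];P=C[b];zt=np.percentile(P[:,2],90)
    print(nm,round(zt,1),rectof(P[P[:,2]>zt-5]))
m=np.zeros(X.shape,bool);m[160:222,198:296]=1;m&=(X>55)&(X<75);P=C[m];print("case rim",rectof(P),np.median(P[:,2]))
m=np.zeros(X.shape,bool);m[160:222,198:296]=1;m&=(X>100)
P=C[m]; print("lid",len(P),rectof(P),P.min(0),P.max(0))
E
```

```text
red 157 (342, 159) zmax [43.  47.8 52.5] (array([291.6,   4.2]), 0.0, 0.0, 0.0)
red 154 (376, 276) zmax [16.6 23.4 27.8] (array([291.6,   4.2]), 0.0, 0.0, 0.0)
red 134 (349, 160) zmax [44.3 48.  52.3] (array([ 649.7, -240.5]), 116.6, 11.9, -6.65)
red 43 (68, 380) zmax [77.2 79.6 83.7] (array([  5.9, 549.4]), 21.8, 13.9, 89.88)
red 27 (149, 198) zmax [66.9 69.8 72.9] (array([520.1, 365.7]), 15.6, 13.6, 4.31)
blue 440 (344, 228) zmax [43.8 47.9 51.8] (array([ 437.6, -221.2]), 117.4, 34.0, -7.83)
orange 30 (142, 214) zmax [82.2 86.5 89.2] (array([466.2, 376.2]), 23.0, 11.6, -18.79)
yellow 1633 (65, 322) zmax [26.  30.  34.2] (array([291.6,   4.2]), 0.0, 0.0, 0.0)
yellow 85 (246, 135) zmax [179.2 198.1 211.9] (array([665.3,  69.5]), 40.8, 9.6, -87.56)
dark 20334 (363, 329) zmax [245.7 647.9 768.8] (array([291.6,   4.2]), 0.0, 0.0, 0.0)
dark 4765 (10, 217) zmax [-752.2 -686.8 -549.8] (array([291.6,   4.2]), 0.0, 0.0, 0.0)
dark 672 (488, 213) zmax [  2.9  59.9 141.2] (array([291.6,   4.2]), 0.0, 0.0, 0.0)
dark 436 (295, 124) zmax [ 8.8 49.4 54.1] (array([291.6,   4.2]), 0.0, 0.0, 0.0)
dark 362 (492, 148) zmax [ 3.  32.9 76.3] (array([ 699.7, -697.7]), 7.1, 6.2, -28.61)
red 51.4 (array([ 489.6, -142.5]), 487.8, 70.1, -28.36)
grey 51.0 (array([ 539.9, -273.4]), 143.1, 40.5, -10.49)
blue 50.7 (array([ 449.4, -224.5]), 144.4, 44.2, -14.77)
stand 71.1 (array([381.5, 206.5]), 436.7, 73.0, 56.57)
silo 105.5 (array([689.6, 327.8]), 35.4, 34.6, -75.44)
sig 53.4 (array([546.2, -53.5]), 516.6, 89.6, -4.51)
case rim (array([556.2,  77.3]), 260.8, 153.5, 86.34) 65.64367986952902
lid 89 (array([468.6, -23.7]), 342.7, 104.6, 8.01) [291.61215229 -54.69536335 100.12005451] [ 631.35607883   51.96765911 1277.85683219]
```

View pics/crop0.png

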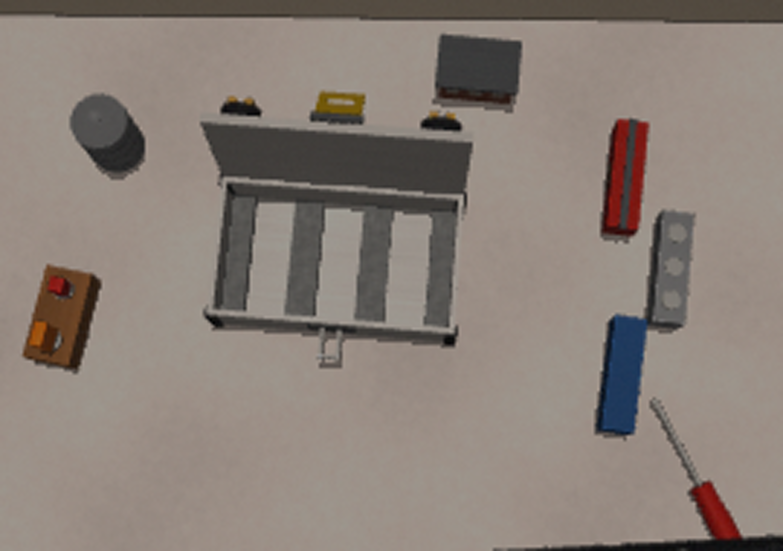

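The wide crop shows all three wagons upright, the case open with three empty berths, and the stand with the key (42,335) and pin (58,287) in its slots. I'll move to a wrist view over the wagons.

```bash
cat >> h.py <<'E'
def go(g,yaw,zg=171,frm=None):
    """shift+turn to bring point zg ahead of TCP to world g with tool yaw (deg)"""
    s=env.state(); r=np.array(s["tcp_rot"]); p=np.array(s["eef_pos"]); y0=np.degrees(r[2])
    if frm is not None: p=np.array(frm[:3])+[0,0,zg]; y0=frm[3]; 
    Rm=R.from_euler('xyz',[np.pi,0,np.radians(y0)]).as_matrix()
    sh=Rm.T@(np.array(g)+[0,0,zg]-p)/1000; q6=np.degrees(np.arctan2(g[1],g[0]))+90-yaw
    print("shift",np.round(sh,4),"turn",round(-(yaw-y0),2),"(q6 %.0f)"%q6)
E
python3 - <<'E'
from h import *
go([560,-240,249],172.3)
z=np.load("top0.npz");p,d,K,M=[z[k] for k in"pdKM"]
C=cloud(d,K,M);C[d<1]=-999
X=C[...,2]
for nm,(u0,u1,v0,v1) in dict(red=(335,358,135,185),grey=(352,375,168,218),blue=(330,358,203,255),stand=(135,168,188,232),sig=(275,315,108,140)).items():
    m=np.zeros(X.shape,bool);m[v0:v1,u0:u1]=1;m&=X>30;b=big(m)[0];P=C[b];zt=np.percentile(P[:,2],90 if nm!="stand" else 50)
    print(nm,round(zt,1),rectof(P[abs(P[:,2]-zt)<5]))
m=np.zeros(X.shape,bool);m[110:222,198:296]=1;m&=(X>60);P=C[m]
for lo,hi in((60,72),(195,260)):
    Q=P[(P[:,2]>lo)&(P[:,2]<hi)];print(lo,len(Q),rectof(Q),Q.min(0).round(),Q.max(0).round())
E
```

```text
shift [ 0.4888 -0.2613 -0.0158] turn -158.85 (q6 -105)
red 51.5 (array([ 651.2, -229.9]), 120.8, 34.4, -7.34)
grey 51.1 (array([ 551.3, -275.3]), 119.6, 34.1, -6.39)
blue 50.9 (array([ 438.3, -221.4]), 118.6, 34.7, -8.57)
stand 41.0 (array([492.5, 371.3]), 99.9, 51.3, -9.84)
sig 53.5 (array([772.6, -71.1]), 89.7, 62.1, 84.6)
60 643 (array([556.4,  77.5]), 260.8, 153.2, 86.51) [473. -57.  60.] [640. 212.  72.]
195 676 (array([655.5,  71. ]), 255.3, 36.7, 86.08) [630. -55. 195.] [675. 199. 224.]
```

>>> {"api": "carry_out", "payload": {
  "series": [
    [0.0611,-0.0327,-0.002,-10,1],
    [0.122,-0.065,-0.004,-20,1],
    [0.183,-0.098,-0.006,-30,1],
    [0.244,-0.13,-0.008,-40,1],
    [0.305,-0.163,-0.01,-50,1],
    [0.366,-0.195,-0.012,-60,1],
    [0.427,-0.228,-0.014,-70,1],
    [0.489,-0.261,-0.016,-80,1],
    [0.489,-0.261,-0.016,-90,1],
    [0.489,-0.261,-0.016,-100,1],
    [0.489,-0.261,-0.016,-110,1],
    [0.489,-0.261,-0.016,-120,1],
    [0.489,-0.261,-0.016,-130,1],
    [0.489,-0.261,-0.016,-140,1],
    [0.489,-0.261,-0.016,-150,1],
    [0.489,-0.261,-0.016,-158.85,1],
    [0.489,-0.261,-0.016,-158.85,1],
    [0.489,-0.261,-0.016,-158.85,1],
    [0.489,-0.261,-0.016,-158.85,1]
  ]
}}

```text
t: 2.48
eef_pos: [560.3, -240.2, 420.7]
tcp_rot: [-3.142, -0.0, 3.005]
ft_force: [-0.4, 0.2, -0.1]
opening: 1.001
grip_force: 0.0
```

```bash
cat >> h.py <<'E'
def boxes(C,zt,tol=5,amin=300,near=None):
    m=(abs(C[...,2]-zt)<tol); out=[]
    for b in big(m):
        if b.sum()<amin: continue
        r=rectof(C[b]); out.append(r); v,u=np.nonzero(b); print("box",zt,b.sum(),(int(u.mean()),int(v.mean())),r,"z",np.median(C[b][:,2]).round(1))
    return out
E
python3 - <<'E'
from h import *
st()
p,d,K,M=cam("wrist");save("w1",p);C=cloud(d,K,M);C[d<1]=-999;boxes(C,48)
E
```

```text
2.48 [ 560.3 -240.2  420.7] [-1.8000e+02 -1.0000e-02  1.7219e+02] [-0.4  0.2 -0.1] 1.001 [-0.51  0.45  1.58 -0.    1.11 -1.95]
box 48 3601 (258, 57) (array([ 438. , -222.2]), 119.0, 35.1, -8.53) z 47.4
box 48 2711 (227, 163) (array([ 550.2, -276.2]), 119.2, 34.2, -6.73) z 47.6
box 48 1883 (274, 227) (array([ 639.7, -229.9]), 99.0, 33.8, -6.24) z 47.4
box 48 578 (415, 134) (array([547.1, -52.2]), 153.2, 5.2, -3.75) z 48.1
```

View pics/w1.png

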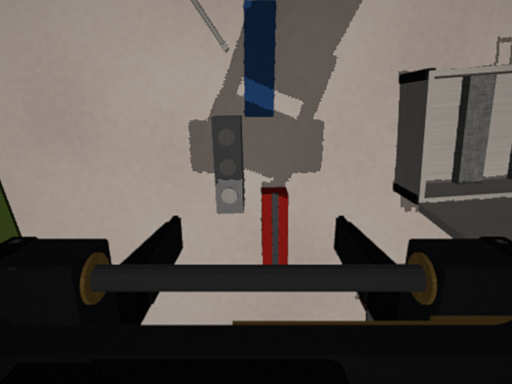

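The wrist view shows blue (260,57), grey (227,163), red (274,227) and the case on the right. The poses agree with the top camera to within about 1 mm.

```bash
python3 - <<'E'
from h import *
go([438,-222,120],171.5);go([438,-222,38],171.5)
f=(438,-222,38,171.5)
go([438,-222,150],171.5,frm=f);go([560.9,152.3,150],176.4,frm=f);go([560.9,152.3,46],176.4,frm=f)
E
```

```text
shift [0.1236 0.0015 0.1297] turn 0.72 (q6 -108)
shift [0.1236 0.0015 0.2117] turn 0.72 (q6 -108)
shift [ 0.     0.    -0.112] turn -0.0 (q6 -108)
shift [-0.0662  0.3884 -0.112 ] turn -4.9 (q6 -71)
shift [-0.0662  0.3884 -0.008 ] turn -4.9 (q6 -71)
```

>>> {"api": "carry_out", "payload": {
  "series": [
    [0.06,0.001,0.04,0.72,1],
    [0.1236,0.0015,0.09,0.72,1],
    [0.1236,0.0015,0.13,0.72,1],
    [0.1236,0.0015,0.17,0.72,1],
    [0.1236,0.0015,0.195,0.72,1],
    [0.1236,0.0015,0.2117,0.72,1],
    [0.1236,0.0015,0.2117,0.72,1],
    [0.1236,0.0015,0.2117,0.72,0.25],
    [0.1236,0.0015,0.2117,0.72,0.25],
    [0.1236,0.0015,0.2117,0.72,0.25],
    [0.1236,0.0015,0.2117,0.72,0.25],
    [0.1236,0.0015,0.2117,0.72,0.25]
  ]
}}

```text
t: 4.03
eef_pos: [438.0, -222.2, 209.1]
tcp_rot: [-3.141, 0.0, 2.995]
ft_force: [0.4, 0.6, -0.2]
opening: 0.532
grip_force: 0.0
```

>>> {"api": "carry_out", "payload": {
  "series": [
    [0,0,0,0,0.25],
    [0,0,0,0,0.25],
    [0,0,0,0,0.25],
    [0,0,0,0,0.25],
    [0,0,-0.03,0,0.25],
    [0,0,-0.07,0,0.25],
    [0,0,-0.112,0,0.25],
    [-0.01,0.06,-0.112,-1,0.25],
    [-0.02,0.12,-0.112,-2,0.25],
    [-0.03,0.18,-0.112,-3,0.25],
    [-0.04,0.24,-0.112,-4,0.25],
    [-0.05,0.3,-0.112,-4.9,0.25],
    [-0.066,0.35,-0.112,-4.9,0.25],
    [-0.0662,0.3884,-0.112,-4.9,0.25],
    [-0.0662,0.3884,-0.112,-4.9,0.25],
    [-0.0662,0.3884,-0.112,-4.9,0.25],
    [-0.0662,0.3884,-0.112,-4.9,0.25]
  ]
}}

```text
t: 6.15
eef_pos: [560.3, 151.4, 321.0]
tcp_rot: [-3.141, -0.0, 3.079]
ft_force: [0.4, -0.2, -1.7]
opening: 0.356
grip_force: 30.0
```

```bash
python3 - <<'E'
from h import *
st()
p,d,K,M=cam("wrist");save("w2",p);C=cloud(d,K,M);C[d<1]=-999
m=(C[...,2]>60)&(C[...,2]<70)&(C[...,1]>-70)&(C[...,1]<230);P=C[m];print(rectof(P),P.min(0).round(),P.max(0).round())
E
```

```text
6.15 [560.3 151.4 321. ] [-1.7999e+02 -1.0000e-02  1.7642e+02] [ 0.4 -0.2 -1.7] 0.356 [ 0.15  0.53  1.76 -0.    0.86 -1.36]
(array([534.9,  78.6]), 258.6, 116.8, 84.75) [471. -53.  60.] [604. 213.  68.]
```

View pics/w2.png

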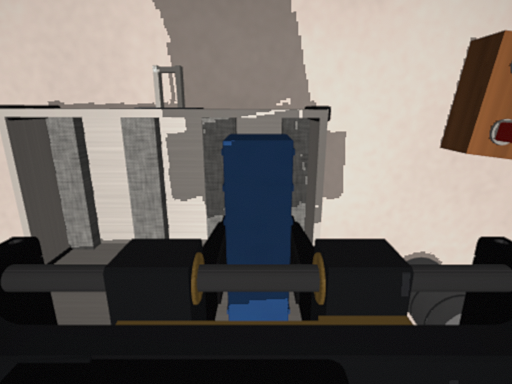

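The blue wagon is held level over the left berth, with its near end at (258,140) and the foam ridges on either side. I'll lower and release it, then go to the grey one.

>>> {"api": "carry_out", "payload": {
  "series": [
    [0,0,0.04,0,0.25],
    [0,0,0.075,0,0.25],
    [0,0,0.09,0,0.25],
    [0,0,0.099,0,0.25],
    [0,0,0.104,0,0.25],
    [0,0,0.104,0,0.25],
    [0,0,0.104,0,0.25],
    [0,0,0.104,0,0.56],
    [0,0,0.104,0,0.56],
    [0,0,0.104,0,0.56],
    [0,0,0.104,0,0.56],
    [0,0,0.07,0,0.56],
    [0,0,0.01,0,0.56],
    [0,0,-0.05,0,0.56],
    [0,0,-0.08,0,0.56]
  ]
}}

```text
t: 8.07
eef_pos: [560.1, 152.3, 404.4]
tcp_rot: [3.141, 0.004, 3.08]
ft_force: [0.3, 0.3, 0.8]
opening: 0.561
grip_force: 0.0
```

```bash
python3 - <<'E'
from h import *
st()
p,d,K,M=cam("wrist");C=cloud(d,K,M);C[d<1]=-999
m=big(masks(p)["blue"]&(C[...,2]>45))[0];print("blue",rectof(C[m]),np.median(C[m][:,2]))
p,d,K,M=cam("top");C=cloud(d,K,M);C[d<1]=-999
m=big(masks(p)["blue"]&(C[...,2]>45))[0];print("blue top",rectof(C[m]),np.median(C[m][:,2]))
boxes(C,50,4)
go([550,-276,130],173.4)
E
```

```text
8.07 [560.1 152.3 404.4] [179.96   0.22 176.49] [0.3 0.3 0.8] 0.561 [ 0.15  0.43  1.67 -0.    1.04 -1.36]
blue (array([560.1, 152.7]), 118.8, 33.8, -3.05) 53.27778581693491Traceback (most recent call last):
  File "<stdin>", line 6, in <module>
IndexError: list index out of range
```

```bash
python3 - <<'E'
from h import *
go([550.5,-276,130],173.3)
E
```

```text
shift [-0.0165 -0.4282  0.1036] turn 3.19 (q6 -110)
```

>>> {"api": "carry_out", "payload": {
  "series": [
    [0,-0.06,0,0,0.56],
    [0,-0.12,0,0,1],
    [0,-0.18,0,1,1],
    [-0.01,-0.24,0,2,1],
    [-0.0165,-0.3,0,3.19,1],
    [-0.0165,-0.36,0,3.19,1],
    [-0.0165,-0.41,0,3.19,1],
    [-0.0165,-0.4282,0.02,3.19,1],
    [-0.0165,-0.4282,0.03,3.19,1],
    [-0.0165,-0.4282,0.03,3.19,1]
  ]
}}

```text
t: 9.43
eef_pos: [550.7, -274.7, 369.5]
tcp_rot: [3.14, -0.003, 3.026]
ft_force: [-0.6, 0.7, 0.2]
opening: 0.999
grip_force: 0.0
```

```bash
python3 - <<'E'
from h import *
st()
p,d,K,M=cam("wrist");C=cloud(d,K,M);C[d<1]=-999
boxes(C,48)
go([550.5,-276,38],173.3)
f=(550.5,-276,38,173.3)
go([556.2,77.4,150],176.4,frm=f)
E
```

```text
9.43 [ 550.7 -274.7  369.5] [ 1.7992e+02 -1.5000e-01  1.7335e+02] [-0.6  0.7  0.2] 0.999 [-0.57  0.51  1.62  0.    1.01 -2.02]
box 48 3579 (255, 176) (array([ 550.3, -276.2]), 119.4, 34.0, -6.75) z 47.5
box 48 1603 (306, 237) (array([ 621.6, -227.5]), 63.2, 34.3, -7.26) z 47.4
box 48 1070 (474, 147) (array([547.3, -52. ]), 153.4, 5.9, -3.55) z 48.1
box 48 444 (303, 299) (array([ 699.8, -236.4]), 34.3, 22.6, 81.15) z 47.4
shift [ 0.0002 -0.0014  0.1615] turn 0.08 (q6 -110)
shift [ 0.0356  0.3517 -0.112 ] turn -3.1 (q6 -78)
```

>>> {"api": "carry_out", "payload": {
  "series": [
    [0,0,0.05,0,1],
    [0,0,0.1,0,1],
    [0,0,0.14,0,1],
    [0,0,0.161,0,1],
    [0,0,0.161,0,0.9],
    [0,0,0.161,0,0.25],
    [0,0,0.161,0,0.25],
    [0,0,0.161,0,0.25],
    [0,0,0.161,0,0.25],
    [0,0,0.161,0,0.25],
    [0,0,0.161,0,0.25],
    [0,0,0.161,0,0.25],
    [0,0,0.161,0,0.25],
    [0,0,0.161,0,0.25],
    [0,0,0.13,0,0.25],
    [0,0,0.09,0,0.25],
    [0,0,0.049,0,0.25]
  ]
}}

```text
t: 11.6
eef_pos: [550.4, -276.0, 322.7]
tcp_rot: [3.141, -0.001, 3.024]
ft_force: [-0.3, -0.0, -2.5]
opening: 0.354
grip_force: 30.0
```

```bash
python3 - <<'E'
from h import *
st()
go([556.2,77.4,150],176.4)
E
```

```text
11.6 [ 550.4 -276.   322.7] [ 1.7997e+02 -6.0000e-02  1.7329e+02] [-0.3 -0.  -2.5] 0.354 [-0.57  0.57  1.67 -0.    0.91 -2.03]
shift [0.0356 0.3517 0.0017] turn -3.11 (q6 -78)
```

>>> {"api": "carry_out", "payload": {
  "series": [
    [0.006,0.06,0,-1,0.25],
    [0.012,0.12,0,-2,0.25],
    [0.018,0.18,0,-3.1,0.25],
    [0.024,0.24,0,-3.1,0.25],
    [0.03,0.3,0,-3.1,0.25],
    [0.0356,0.345,0,-3.1,0.25],
    [0.0356,0.3517,0,-3.1,0.25],
    [0.0356,0.3517,0.0,-3.1,0.25],
    [0.0356,0.3517,0.05,-3.1,0.25],
    [0.0356,0.3517,0.085,-3.1,0.25],
    [0.0356,0.3517,0.098,-3.1,0.25],
    [0.0356,0.3517,0.105,-3.1,0.25],
    [0.0356,0.3517,0.105,-3.1,0.25],
    [0.0356,0.3517,0.105,-3.1,0.56],
    [0.0356,0.3517,0.105,-3.1,0.56],
    [0.0356,0.3517,0.105,-3.1,0.56],
    [0.0356,0.3517,0.105,-3.1,0.56],
    [0.0356,0.3517,0.06,-3.1,0.56],
    [0.0356,0.3517,0.0,-3.1,0.56],
    [0.0356,0.3517,-0.06,-3.1,0.56]
  ]
}}

```text
t: 14.1
eef_pos: [556.0, 77.4, 383.8]
tcp_rot: [-3.141, -0.0, 3.079]
ft_force: [0.6, -1.1, 0.3]
opening: 0.556
grip_force: 0.0
```

```bash
python3 - <<'E'
from h import *
st()
p,d,K,M=cam("wrist");C=cloud(d,K,M);C[d<1]=-999
boxes(C,54,3)
go([651.5,-230,200],173)
E
```

```text
14.1 [556.   77.4 383.8] [-1.7999e+02 -3.0000e-02  1.7639e+02] [ 0.6 -1.1  0.3] 0.556 [ 0.02  0.42  1.74 -0.    0.98 -1.49]
box 54 3389 (257, 175) (array([556.7,  76.9]), 119.1, 34.0, -3.67) z 53.5
box 54 3372 (327, 173) (array([560. , 152.2]), 119.7, 35.8, -3.15) z 53.3
box 54 363 (149, 188) (array([554.4, -41.6]), 141.6, 41.6, 13.03) z 54.1
box 54 348 (365, 186) (array([569.8, 194.6]), 140.7, 40.3, -20.39) z 54.0
shift [-0.1139 -0.301   0.0204] turn 3.41 (q6 -102)
```

>>> {"api": "carry_out", "payload": {
  "series": [
    [0,-0.06,0,1,0.56],
    [0,-0.12,0,2,0.56],
    [0,-0.18,0,3.4,0.8],
    [0,-0.24,0,3.4,1],
    [-0.05,-0.29,0,3.4,1],
    [-0.1,-0.301,0,3.4,1],
    [-0.114,-0.301,0.01,3.4,1],
    [-0.114,-0.301,0.02,3.4,1],
    [-0.114,-0.301,0.02,3.4,1],
    [-0.114,-0.301,0.02,3.4,1]
  ]
}}

```text
t: 15.4
eef_pos: [650.5, -229.7, 362.6]
tcp_rot: [-3.141, 0.0, 3.02]
ft_force: [0.3, -0.6, -0.0]
opening: 0.998
grip_force: 0.0
```

```bash
python3 - <<'E'
from h import *
st()
p,d,K,M=cam("wrist");C=cloud(d,K,M);C[d<1]=-999
boxes(C,48)
go([651.5,-230,38],173)
E
```

```text
15.4 [ 650.5 -229.7  362.6] [-1.7999e+02  1.0000e-02  1.7301e+02] [ 0.3 -0.6 -0. ] 0.998 [-0.44  0.62  1.43 -0.    1.09 -1.88]
box 48 3727 (256, 178) (array([ 651.2, -231. ]), 120.8, 34.3, -6.45) z 47.5
box 48 835 (436, 65) (array([564.8, -52.2]), 118.7, 4.8, -5.21) z 48.2
box 48 344 (395, 252) (array([750.2, -92.7]), 30.8, 20.3, 83.44) z 49.0
shift [-9.000e-04 -1.000e-04  1.539e-01] turn 0.01 (q6 -102)
```

>>> {"api": "carry_out", "payload": {
  "series": [
    [0,0.001,0.05,0,1],
    [0,0.001,0.1,0,1],
    [0,0.001,0.14,0,1],
    [0,0.001,0.1535,0,1],
    [0,0.001,0.1535,0,0.9],
    [0,0.001,0.1535,0,0.25],
    [0,0.001,0.1535,0,0.25],
    [0,0.001,0.1535,0,0.25],
    [0,0.001,0.1535,0,0.25],
    [0,0.001,0.1535,0,0.25],
    [0,0.001,0.1535,0,0.25],
    [0,0.001,0.1535,0,0.25],
    [0,0.001,0.1535,0,0.25],
    [0,0.001,0.1535,0,0.25],
    [0,0.001,0.12,0,0.25],
    [0,0.001,0.08,0,0.25],
    [0,0.001,0.0415,0,0.25],
    [0.05,0.001,0.0415,0,0.25],
    [0.1,0.001,0.0415,0,0.25]
  ]
}}

```text
t: 17.82
eef_pos: [550.6, -216.5, 320.5]
tcp_rot: [-3.142, 0.0, 3.02]
ft_force: [0.5, 0.1, -1.8]
opening: 0.354
grip_force: 30.0
```

```bash
python3 - <<'E'
from h import *
st()
go([551.5,2.2,150],176.4)
E
```

```text
17.82 [ 550.6 -216.5  320.5] [-1.8000e+02  1.0000e-02  1.7302e+02] [ 0.5  0.1 -1.8] 0.354 [-0.49  0.54  1.73 -0.    0.87 -1.94]
shift [ 0.0257  0.2172 -0.0005] turn -3.38 (q6 -86)
```

>>> {"api": "carry_out", "payload": {
  "series": [
    [0.007,0.06,0,-1,0.25],
    [0.014,0.12,0,-2,0.25],
    [0.021,0.18,0,-3.38,0.25],
    [0.0265,0.2172,0,-3.38,0.25],
    [0.0265,0.2172,0,-3.38,0.25],
    [0.0265,0.2172,0,-3.38,0.25],
    [0.0265,0.2172,0,-3.38,0.25],
    [0.0265,0.2172,0.05,-3.38,0.25],
    [0.0265,0.2172,0.085,-3.38,0.25],
    [0.0265,0.2172,0.097,-3.38,0.25],
    [0.0265,0.2172,0.104,-3.38,0.25],
    [0.0265,0.2172,0.104,-3.38,0.25],
    [0.0265,0.2172,0.104,-3.38,0.56],
    [0.0265,0.2172,0.104,-3.38,0.56],
    [0.0265,0.2172,0.104,-3.38,0.56],
    [0.0265,0.2172,0.104,-3.38,0.56],
    [0.0265,0.2172,0.06,-3.38,0.56],
    [0.0265,0.2172,0.0,-3.38,0.56],
    [0.0265,0.2172,-0.06,-3.38,0.56],
    [0.0265,0.2172,-0.11,-3.38,0.56]
  ]
}}

```text
t: 20.32
eef_pos: [551.8, 1.9, 433.1]
tcp_rot: [-3.141, 0.001, 3.078]
ft_force: [-0.4, 0.3, -0.6]
opening: 0.562
grip_force: 0.0
```

```bash
python3 - <<'E'
from h import *
st()
p,d,K,M=cam("wrist");save("w3",p);C=cloud(d,K,M);C[d<1]=-999
boxes(C,54,3)
go([530,77.5,330],176.4);
E
```

```text
20.32 [551.8   1.9 433.1] [-1.7999e+02  8.0000e-02  1.7638e+02] [-0.4  0.3 -0.6] 0.562 [-0.12  0.36  1.7  -0.    1.08 -1.62]
box 54 2662 (379, 165) (array([560.1, 152.2]), 119.8, 36.2, -3.21) z 53.3
box 54 2613 (318, 166) (array([557.1,  76.8]), 119.2, 34.3, -3.54) z 53.5
box 54 2578 (257, 166) (array([553.4,   1.5]), 121.4, 33.8, -4.31) z 53.5
box 54 446 (397, 185) (array([593.2, 165.2]), 184.8, 91.9, -46.22) z 53.9
shift [ 0.0269  0.074  -0.062 ] turn -0.01 (q6 -78)
```

View pics/w3.png

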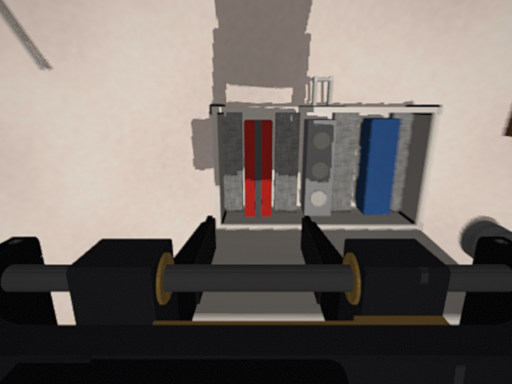

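All three wagons stand in their own berths: red (258,168), grey (319,168), blue (379,166). Next I'll shut the lid by going behind it with closed fingers at case y +50.

>>> {"api": "carry_out", "payload": {
  "series": [
    [0,0.04,-0.02,0,0],
    [0,0.08,-0.02,0,0],
    [-0.02,0.1256,-0.02,0,0],
    [-0.06,0.1256,-0.02,0,0],
    [-0.1,0.1256,-0.02,0,0],
    [-0.124,0.1256,-0.02,0,0],
    [-0.124,0.1256,-0.02,0,0],
    [-0.124,0.1256,0.03,0,0],
    [-0.124,0.1256,0.07,0,0],
    [-0.124,0.1256,0.083,0,0],
    [-0.124,0.1256,0.083,0,0],
    [-0.117,0.1256,0.083,0,0],
    [-0.11,0.1256,0.083,0,0],
    [-0.103,0.1256,0.083,0,0]
  ]
}}

```text
t: 22.12
eef_pos: [662.3, 120.7, 348.5]
tcp_rot: [3.141, 0.002, 3.078]
ft_force: [2.7, -0.1, 1.1]
opening: 0.004
grip_force: 1.0
```

>>> {"api": "carry_out", "payload": {
  "series": [
    [0.008,0,0,0,0],
    [0.016,0,0,0,0],
    [0.024,0,0,0,0],
    [0.032,0,0,0,0],
    [0.04,0,0,0,0],
    [0.048,0,0,0,0],
    [0.056,0,0,0,0],
    [0.059,0,0,0,0],
    [0.059,0,0,0,0],
    [0.059,0,-0.04,0,0],
    [0.059,0,-0.1,0,0],
    [0.059,0,-0.15,0,0],
    [0.059,0,-0.15,0,0],
    [0.059,0,-0.15,0,0]
  ]
}}

```text
t: 23.88
eef_pos: [603.9, 124.3, 496.7]
tcp_rot: [-3.141, -0.001, 3.078]
ft_force: [0.3, -0.5, -0.1]
opening: 0.004
grip_force: 0.0
```

```bash
python3 - <<'E'
from h import *
st()
for n in("top","wrist"):
    p,d,K,M=cam(n); np.savez(n+"1.npz",p=p,d=d,K=K,M=M)
    if n=="wrist":save("w4",p)
E
```

```text
23.88 [603.9 124.3 496.7] [-1.7998e+02 -6.0000e-02  1.7637e+02] [ 0.3 -0.5 -0.1] 0.004 [ 0.1   0.4   1.45 -0.    1.29 -1.41]
```

View pics/w4.png

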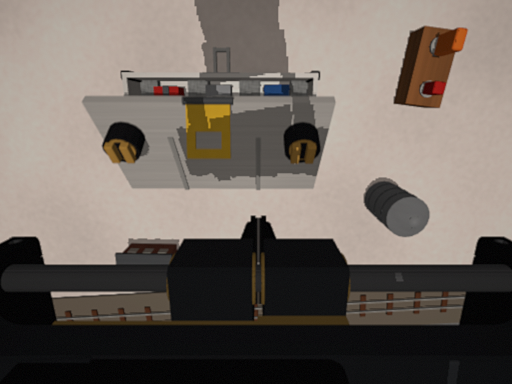

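The lid is sinking: its front edge is at row 98, the hasp at (208,130), the studs at (122,145) and (303,145), and the stand at (430,65). I'll wait and move to a central viewing pose.

>>> {"api": "carry_out", "payload": {
  "series": [
    [0.0346,-0.05,0,0,0],
    [0.0346,-0.05,0,0,0],
    [0.0346,-0.05,0,0,0],
    [0.0346,-0.05,0,0,0],
    [0.0346,-0.05,0,0,0],
    [0.0346,-0.05,0,0,0],
    [0.0346,-0.05,0,0,0],
    [0.0346,-0.05,0,0,0],
    [0.0346,-0.05,0,0,0],
    [0.0346,-0.05,0,0,0],
    [0.0346,-0.05,0,0,0],
    [0.0346,-0.05,0,0,0]
  ]
}}

```text
t: 25.48
eef_pos: [566.3, 76.7, 497.5]
tcp_rot: [-3.142, 0.0, 3.078]
ft_force: [0.0, -0.3, -0.3]
opening: 0.005
grip_force: 0.0
```

```bash
python3 - <<'E'
from h import *
st()
p,d,K,M=cam("wrist");np.savez("wrist2.npz",p=p,d=d,K=K,M=M);C=cloud(d,K,M);C[d<1]=-999
save("w5",p)
boxes(C,76,3)
m=masks(p)["yellow"]&(C[...,2]>60)
for b in big(m)[:4]:
    P=C[b];v,u=np.nonzero(b);print("yellow",b.sum(),u.mean().round(),v.mean().round(),P.mean(0).round(1),P.min(0).round(1),P.max(0).round(1))
m=(C[...,2]>38)&(C[...,2]<50)&(C[...,0]<485)&(C[...,0]>430)&(abs(C[...,1]-77)<40)
for b in big(m)[:2]: print("staple",b.sum(),rectof(C[b]),np.median(C[b][:,2]))
E
```

```text
25.48 [566.3  76.7 497.5] [-180.      0.    176.37] [ 0.  -0.3 -0.3] 0.005 [ 0.02  0.33  1.56 -0.    1.25 -1.49]
box 76 17307 (257, 155) (array([556.1,  76.7]), 257.1, 148.2, 86.36) z 75.4
yellow 278 256.0 101.0 [485.   80.1  87.8] [478.7  60.6  80.5] [490.2 104.2  95. ]
staple 144 (array([460.6,  83.1]), 23.6, 20.8, -3.65) 45.539672013948035
```

View pics/w5.png

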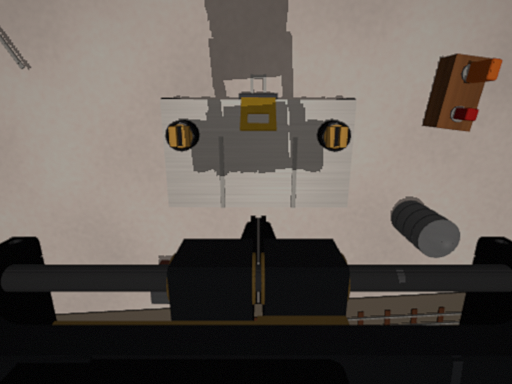

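The lid is shut (studs at (181,135) and (337,135), hasp leaning back at (258,115), staple at (258,85)). I'll swing the hasp over.

>>> {"api": "carry_out", "payload": {
  "series": [
    [0,0,0.05,0,0],
    [0,0,0.1,0,0],
    [0,0,0.15,0,0],
    [0,0,0.19,0,0],
    [0,0,0.2015,0,0],
    [0,0,0.2015,0,0],
    [0.02,0,0.2015,0,0],
    [0.03,0,0.2015,0,0],
    [0.04,0,0.2015,0,0],
    [0.05,0,0.2015,0,0],
    [0.06,0,0.2015,0,0],
    [0.07,0,0.2015,0,0],
    [0.08,0,0.2015,0,0],
    [0.088,0,0.2015,0,0],
    [0.094,0,0.2015,0,0],
    [0.094,0,0.2015,0,0],
    [0.08,0,0.18,0,0],
    [0.06,0,0.13,0,0],
    [0.03,0,0.07,0,0],
    [0,0,0,0,0]
  ]
}}

```text
t: 28.02
eef_pos: [559.8, 77.0, 482.8]
tcp_rot: [-3.142, 0.0, 3.078]
ft_force: [0.7, 0.5, -0.1]
opening: 0.002
grip_force: 0.0
```

```bash
python3 - <<'E'
from h import *
st()
p,d,K,M=cam("wrist");C=cloud(d,K,M);C[d<1]=-999
save("w6",cv2.resize(p[50:150,140:380],None,fx=3,fy=3))
np.savez("w6.npz",p=p,d=d,K=K,M=M)
# stand items
m=masks(p)
for k in("red","orange","yellow"):
    for b in big(m[k])[:2]:
        P=C[b];v,u=np.nonzero(b);zt=np.percentile(P[:,2],90);print(k,b.sum(),u.mean().round(),v.mean().round(),"z",zt.round(1),rectof(P[P[:,2]>zt-4]))
z=np.load("top1.npz");p,d,K,M=[z[k] for k in"pdKM"];C=cloud(d,K,M);C[d<1]=-999;print("top")
m=masks(p)
for k in("red","orange"):
    for b in big(m[k])[:4]:
        P=C[b];v,u=np.nonzero(b);zt=np.percentile(P[:,2],90);print(k,b.sum(),u.mean().round(),v.mean().round(),"z",zt.round(1),rectof(P[P[:,2]>zt-4]))
E
```

```text
28.02 [559.8  77.  482.8] [-1.8000e+02  1.0000e-02  1.7637e+02] [ 0.7  0.5 -0.1] 0.002 [ 0.02  0.33  1.6  -0.    1.21 -1.49]
red 125 478.0 120.0 z 70.3 (array([520.2, 366. ]), 15.6, 12.7, 86.35)
orange 89 505.0 75.0 z 86.1 (array([466.4, 379.2]), 22.6, 6.7, -10.63)
yellow 604 258.0 91.0 z 80.5 (array([474.5,  82.9]), 42.1, 3.7, 86.32)
top
red 262 379.0 283.0 z 26.6 (array([ 281.9, -325.6]), 96.0, 19.0, 27.56)
red 54 266.0 202.0 z 56.6 (array([513.7,  14.3]), 37.2, 11.4, -5.77)
red 50 273.0 203.0 z 57.3 (array([511.9,  -5.5]), 34.1, 10.5, -5.05)
red 36 150.0 198.0 z 71.9 (array([519.2, 365.7]), 15.6, 14.6, 78.09)
orange 34 143.0 215.0 z 88.5 (array([465.5, 375.8]), 21.6, 12.3, -4.02)
```

View pics/w6.png

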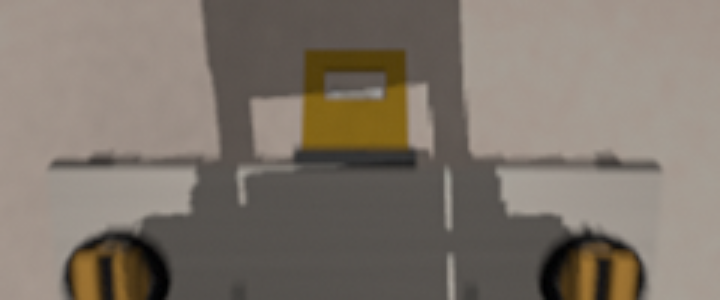

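The hasp has gone past upright and is falling over the staple (yellow plate at (355,100) in the crop). Next I'll look at the stand from near.

```bash
python3 - <<'E'
from h import *
go([510,370,190],170)
E
```

```text
shift [0.0705 0.2893 0.1292] turn 6.36 (q6 -44)
```

>>> {"api": "carry_out", "payload": {
  "series": [
    [0.015,0.06,0.02,2,0.3],
    [0.03,0.12,0.04,4,0.5],
    [0.045,0.18,0.06,6.3,0.5],
    [0.06,0.24,0.09,6.3,0.5],
    [0.0705,0.2893,0.12,6.36,0.5],
    [0.0705,0.2893,0.129,6.36,0.5],
    [0.0705,0.2893,0.129,6.36,0.5],
    [0.0705,0.2893,0.129,6.36,0.5],
    [0.0705,0.2893,0.129,6.36,0.5]
  ]
}}

```text
t: 29.2
eef_pos: [507.6, 369.2, 352.8]
tcp_rot: [3.141, 0.001, 2.966]
ft_force: [-0.1, -0.1, -0.1]
opening: 0.501
grip_force: 0.0
```

```bash
cat >> h.py <<'E'
def stand(p,C):
    m=masks(p)
    for k in("red","orange"):
        for b in big(m[k])[:2]:
            P=C[b];P=P[P[:,2]>-50];v,u=np.nonzero(b);zt=np.percentile(P[:,2],85);print(k,b.sum(),u.mean().round(),v.mean().round(),"z",zt.round(1),rectof(P[abs(P[:,2]-zt)<4]))
    boxes(C,40,3)
E
python3 - <<'E'
from h import *
st()
p,d,K,M=cam("wrist");C=cloud(d,K,M);C[d<1]=-999
save("w7",p);stand(p,C)
E
```

```text
29.2 [507.6 369.2 352.8] [1.7995e+02 7.0000e-02 1.6992e+02] [-0.1 -0.1 -0.1] 0.501 [ 0.52  0.55  1.61 -0.    0.98 -0.87]
red 328 257.0 199.0 z 69.6 (array([518.6, 366.6]), 15.7, 14.2, -10.44)
box 40 3822 (256, 164) (array([492. , 371.3]), 99.9, 50.1, -10.79) z 39.4
```

View pics/w7.png

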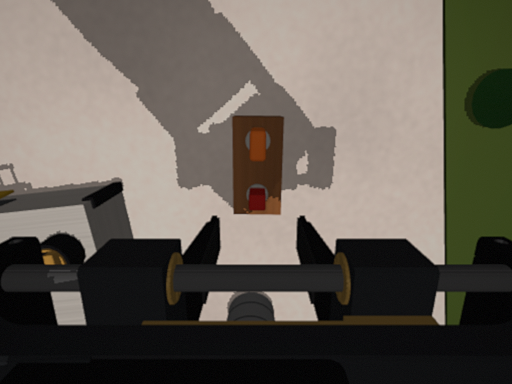

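The stand is at (258,165), with the orange key at (258,143) and the red pin at (257,200), both upright. I'll grasp the pin high on its head.

```bash
python3 - <<'E'
from h import *
go([519.1,366.5,64.5],169.7)
f=(519.1,366.5,64.5,169.7)
for z in (130,):
  go([519.1,366.5,z],169.7,frm=f);go([460.4,83.0,z],176.36,frm=f)
E
```

```text
shift [-0.0119 -0.0007  0.1173] turn 0.23 (q6 -44)
shift [ 0.      0.     -0.0655] turn -0.0 (q6 -44)
shift [ 0.0071 -0.2894 -0.0655] turn -6.66 (q6 -76)
```

>>> {"api": "carry_out", "payload": {
  "series": [
    [-0.0119,-0.0007,0.04,0.23,0.5],
    [-0.0119,-0.0007,0.08,0.23,0.5],
    [-0.0119,-0.0007,0.105,0.23,0.5],
    [-0.0119,-0.0007,0.1173,0.23,0.5],
    [-0.0119,-0.0007,0.1173,0.23,0.5],
    [-0.0119,-0.0007,0.1173,0.23,0.05],
    [-0.0119,-0.0007,0.1173,0.23,0.05],
    [-0.0119,-0.0007,0.1173,0.23,0.05],
    [-0.0119,-0.0007,0.1173,0.23,0.05],
    [-0.0119,-0.0007,0.1173,0.23,0.05],
    [-0.0119,-0.0007,0.1173,0.23,0.05],
    [-0.0119,-0.0007,0.1173,0.23,0.05]
  ]
}}

```text
t: 30.75
eef_pos: [518.7, 367.6, 234.8]
tcp_rot: [3.141, 0.0, 2.963]
ft_force: [-1.3, -1.1, 6.6]
opening: 0.163
grip_force: 30.0
```

>>> {"api": "carry_out", "payload": {
  "series": [
    [0,0,-0.02,0,0.05],
    [0,0,-0.05,0,0.05],
    [0,0,-0.09,0,0.05],
    [0,0,-0.12,0,0.05],
    [0.002,-0.06,-0.12,-2,0.05],
    [0.004,-0.12,-0.12,-4,0.05],
    [0.006,-0.18,-0.12,-6,0.05],
    [0.0071,-0.24,-0.12,-6.66,0.05],
    [0.0071,-0.2894,-0.12,-6.66,0.05],
    [0.0071,-0.2894,-0.12,-6.66,0.05],
    [0.0071,-0.2894,-0.12,-6.66,0.05],
    [0.0071,-0.2894,-0.12,-6.66,0.05],
    [0.0071,-0.2894,-0.12,-6.66,0.05]
  ]
}}

```text
t: 32.38
eef_pos: [460.4, 84.8, 354.3]
tcp_rot: [-3.142, -0.0, 3.081]
ft_force: [-0.2, -0.0, -1.8]
opening: 0.162
grip_force: 30.0
```

```bash
python3 - <<'E'
from h import *
st()
p,d,K,M=cam("wrist");C=cloud(d,K,M);C[d<1]=-999
save("w8",p)
m=(C[...,2]>35)&(C[...,2]<50)&(C[...,0]<485)&(C[...,0]>430)&(abs(C[...,1]-82)<30)
for b in big(m)[:3]: print("staple",b.sum(),rectof(C[b]),np.median(C[b][:,2]))
for b in big(masks(p)["red"])[:2]: P=C[b];print("red",b.sum(),P.mean(0).round(1),P.min(0).round(1),P.max(0).round(1))
go([460.4,83,70],176.36)
E
```

```text
32.38 [460.4  84.8 354.3] [-1.7999e+02 -1.0000e-02  1.7653e+02] [-0.2 -0.  -1.8] 0.162 [ 0.04  0.34  1.99 -0.    0.81 -1.47]
staple 378 (array([461.2,  77.7]), 32.8, 27.4, 85.68) 45.16534362671459
staple 46 (array([475.3,  99.8]), 8.7, 1.9, 86.1) 42.625239542523445
staple 27 (array([483.6, 108.4]), 6.7, 1.1, 72.78) 43.84506506571523
red 1114 [455.3  83.2 182.5] [-999. -999. -999.] [469.1  92.7 190.7]
shift [-1.000e-04 -1.700e-03  1.133e-01] turn 0.16 (q6 -76)
```

View pics/w8.png

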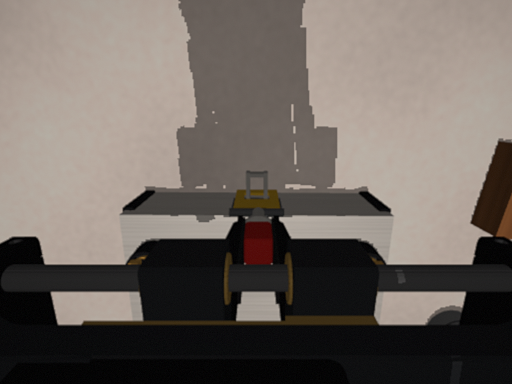

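The pin is held at (258,243), the hasp hangs down with the staple loop through it at (257,187). I'll check the pin's in-hand offset and the loop opening.

```bash
python3 - <<'E'
from h import *
st()
p,d,K,M=cam("wrist");C=cloud(d,K,M);C[d<1]=-999
b=big(masks(p)["red"])[0];P=C[b];P=P[P[:,2]>-50]
Q=P[P[:,2]>187.5];print("top face",len(Q),rectof(Q),np.median(Q[:,2]))
v,u=np.nonzero(b);print(u.min(),u.max(),v.min(),v.max())
m=(C[...,2]>40)&(C[...,2]<50)&(C[...,0]<474)&(C[...,0]>440)&(abs(C[...,1]-83)<16)
P=C[m];print("staple",m.sum(),rectof(P),np.median(P[:,2]),P.min(0),P.max(0))
# shaft: points between z 125 and 160
m=(C[...,2]>120)&(C[...,2]<158)&(abs(C[...,0]-460)<20)&(abs(C[...,1]-84)<9)
P=C[m];print("shaft",len(P),P[:,:2].mean(0),P.min(0),P.max(0))
for z in(130,140,150):
    q=P[abs(P[:,2]-z)<5];print(z,len(q),q[:,:2].mean(0).round(1) if len(q) else "")
go([460.4,83,70],176.36)
E
```

```text
32.42 [460.4  84.7 354.3] [-1.7999e+02 -1.0000e-02  1.7652e+02] [-0.   0.2 -1.1] 0.166 [ 0.04  0.34  1.99 -0.    0.81 -1.47]
top face 695 (array([460.6,  84.8]), 15.9, 14.8, -3.52) 188.77409996105507
244 271 222 263
staple 303 (array([461. ,  80.9]), 26.5, 26.4, -3.35) 45.218174508881646 [447.61027888  67.00738347  40.04873317] [473.99000112  94.86951679  49.75287055]
shaft 75 [457.34808588  84.85492239] [456.27810393  80.73087438 125.95969629] [459.44521518  88.82270848 140.37664948]
130 47 [457.4  84.8]
140 28 [457.2  85. ]
150 0 
shift [-1.000e-04 -1.600e-03  1.134e-01] turn 0.15 (q6 -76)
```

>>> {"api": "carry_out", "payload": {
  "series": [
    [0,-0.0017,0,0.15,0.05],
    [0,-0.0017,0.03,0.15,0.05],
    [0,-0.0017,0.06,0.15,0.05],
    [0,-0.0017,0.072,0.15,0.05],
    [0,-0.0017,0.076,0.15,0.05],
    [0,-0.0017,0.076,0.15,0.05],
    [0,-0.0017,0.08,0.15,0.05],
    [0,-0.0017,0.085,0.15,0.05],
    [0,-0.0017,0.09,0.15,0.05]
  ]
}}

```text
t: 33.6
eef_pos: [460.2, 82.3, 264.3]
tcp_rot: [-3.142, 0.0, 3.077]
ft_force: [-0.7, 0.2, 0.1]
opening: 0.163
grip_force: 30.0
```

>>> {"api": "carry_out", "payload": {
  "series": [
    [0,0,0.006,0,0.05],
    [0,0,0.012,0,0.05],
    [0,0,0.018,0,0.05],
    [0,0,0.0225,0,0.05],
    [0,0,0.0225,0,0.05],
    [0,0,0.0225,0,0.05]
  ]
}}

```text
t: 34.35
eef_pos: [460.3, 82.3, 242.0]
tcp_rot: [-3.142, 0.0, 3.077]
ft_force: [0.3, 0.3, -0.0]
opening: 0.166
grip_force: 30.0
```

>>> {"api": "carry_out", "payload": {
  "series": [
    [0,0,0,0,0.45],
    [0,0,0,0,0.45],
    [0,0,0,0,0.45],
    [0,0,0,0,0.45],
    [0,0,0,0,0.45],
    [0,0,-0.03,0,0.45],
    [0,0,-0.08,0,0.45],
    [0,0,-0.14,0,0.45],
    [-0.05,0,-0.18,0,0.45],
    [-0.08,0,-0.18,0,0.45],
    [-0.08,0,-0.18,0,0.45]
  ]
}}

```text
t: 35.72
eef_pos: [541.1, 76.9, 421.8]
tcp_rot: [-3.142, 0.001, 3.076]
ft_force: [-0.5, 0.5, -0.6]
opening: 0.453
grip_force: 0.0
```

```bash
python3 - <<'E'
from h import *
st()
p,d,K,M=cam("wrist");C=cloud(d,K,M);C[d<1]=-999
save("w9",cv2.resize(p[20:220,120:390],None,fx=2.5,fy=2.5))
b=big(masks(p)["red"])[0];P=C[b];P=P[P[:,2]>-50];Q=P[P[:,2]>P[:,2].max()-6];print("pin top",rectof(Q),np.median(Q[:,2]))
go([465.1,376.2,230],169.7)
# studs: brass slot heights near z 100
for s in(1,-1):
    X,Y=-29,98*s; c=np.radians(-3.64); g=np.array([556.1,76.9])+[X*np.cos(c)-Y*np.sin(c),X*np.sin(c)+Y*np.cos(c)]
    m=(np.hypot(C[...,0]-g[0],C[...,1]-g[1])<30)&(C[...,2]>92);P=C[m];print("stud",g.round(1),len(P),rectof(P),np.median(P[:,2]))
E
```

```text
35.73 [541.1  76.9 421.8] [-1.8000e+02  3.0000e-02  1.7627e+02] [-0.5  0.5 -0.6] 0.453 [ 0.02  0.36  1.73 -0.    1.05 -1.49]
pin top (array([461. ,  82.5]), 14.2, 12.8, -3.72) 75.44442497078117
shift [0.0942 0.2937 0.0203] turn 6.58 (q6 -41)
stud [533.4 176.5] 3553 (array([532.9, 171.6]), 48.2, 38.9, 84.43) 314.172057512016
stud [520.9 -19.1] 4153 (array([520.7, -14. ]), 48.1, 39.4, 88.42) 315.7084943720213
```

View pics/w9.png

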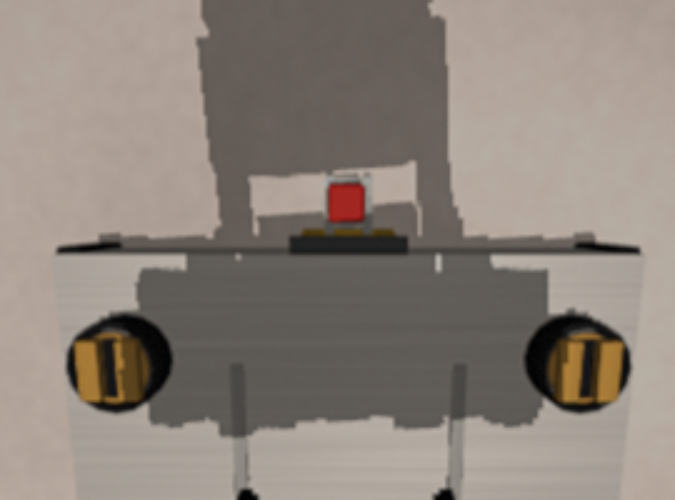

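The pin is seated (red head at (346,202), flange on the loop), the hasp is down and both studs are open. Now the key.

>>> {"api": "carry_out", "payload": {
  "series": [
    [0.02,0.06,0,2,0.45],
    [0.04,0.12,0,4,0.45],
    [0.06,0.18,0,6,0.45],
    [0.08,0.24,0,6.58,0.45],
    [0.0942,0.29,0.02,6.58,0.45],
    [0.0942,0.2937,0.03,6.58,0.45],
    [0.0942,0.2937,0.06,6.58,0.45],
    [0.0942,0.2937,0.09,6.58,0.45],
    [0.0942,0.2937,0.09,6.58,0.45],
    [0.0942,0.2937,0.09,6.58,0.45]
  ]
}}

```text
t: 37.02
eef_pos: [465.2, 375.8, 332.9]
tcp_rot: [3.141, 0.001, 2.962]
ft_force: [1.0, 0.4, 0.2]
opening: 0.449
grip_force: 0.0
```

```bash
python3 - <<'E'
from h import *
st()
p,d,K,M=cam("wrist");C=cloud(d,K,M);C[d<1]=-999
stand(p,C); m=(abs(C[...,2]-86)<4)&(abs(C[...,0]-465)<25)&(abs(C[...,1]-376)<20);print("key top",m.sum(),rectof(C[m]),np.median(C[m][:,2]))
go([465.1,376.2,67],169.7)
E
```

```text
37.02 [465.2 375.8 332.9] [1.7998e+02 3.0000e-02 1.6968e+02] [1.  0.4 0.2] 0.449 [ 0.57  0.53  1.7  -0.    0.9  -0.82]
box 40 4024 (257, 213) (array([492.2, 371.3]), 100.8, 50.1, -10.71) z 39.3
key top 503 (array([464.6, 376.5]), 25.7, 13.2, -10.76) 84.99143541699257
shift [0.0002 0.0002 0.0952] turn -0.01 (q6 -41)
```

>>> {"api": "carry_out", "payload": {
  "series": [
    [0,0,0.04,0.4,0.45],
    [0,0,0.075,0.4,0.45],
    [0,0,0.09,0.4,0.45],
    [0,0,0.0952,0.4,0.45],
    [0,0,0.0952,0.4,0.45],
    [0,0,0.0952,0.4,0.05],
    [0,0,0.0952,0.4,0.05],
    [0,0,0.0952,0.4,0.05],
    [0,0,0.0952,0.4,0.05],
    [0,0,0.0952,0.4,0.05],
    [0,0,0.0952,0.4,0.05],
    [0,0,0.0952,0.4,0.05],
    [0,0,0.07,0.4,0.05],
    [0,0,0.03,0.4,0.05],
    [0,0,-0.02,0.4,0.05],
    [0,0,-0.06,0.4,0.05],
    [0,0,-0.06,0.4,0.05],
    [0,0,-0.06,0.4,0.05]
  ]
}}

```text
t: 39.33
eef_pos: [464.8, 376.2, 391.0]
tcp_rot: [-3.141, -0.001, 2.955]
ft_force: [-0.2, -0.3, -1.3]
opening: 0.141
grip_force: 30.0
```

```bash
python3 - <<'E'
from h import *
st(); s=env.state(); g=np.array(s["eef_pos"])-[0,0,171]
p,d,K,M=cam("wrist");C=cloud(d,K,M);C[d<1]=-999
h=cv2.cvtColor(p,cv2.COLOR_RGB2HSV)
m=(np.linalg.norm(C-g,axis=-1)<30)&(abs(C[...,2]-g[2]-18)<5);m&=(h[...,1]>150)
print("key top",m.sum(),rectof(C[m]),np.median(C[m][:,2]),"g",g.round(1))
m=(abs(C[...,0]-g[0])<25)&(abs(C[...,1]-g[1])<15)&(C[...,2]<g[2]-22)&(C[...,2]>g[2]-60)
for z in(-30,-36,-40):
    q=C[m&(abs(C[...,2]-g[2]-z)<2)];print(z,len(q),(q.mean(0)-g).round(1) if len(q) else "", np.ptp(q,axis=0).round(1) if len(q) else "")
go([533.4,176.5,g[2]],176.36)
E
```

```text
39.33 [464.8 376.2 391. ] [-1.7994e+02 -5.0000e-02  1.6931e+02] [-0.2 -0.3 -1.3] 0.141 [ 0.57  0.47  1.64 -0.    1.03 -0.81]
key top 811 (array([458.7, 377.5]), 23.9, 14.5, 82.98) 238.80214143294313 g [464.8 376.2 220. ]
-30 1 [-10.2   0.2 -31.8] [0. 0. 0.]
-36 11 [-10.    1.6 -36.2] [0.6 3.4 3.5]
-40 8 [ -9.9   1.8 -39.4] [1.1 3.5 1.9]
shift [-0.1044 -0.1835 -0.0004] turn -7.05 (q6 -68)
```

```bash
python3 - <<'E'
from h import *
for f in("wrist2.npz","w6.npz"):
    z=np.load(f);p,d,K,M=[z[k] for k in"pdKM"];C=cloud(d,K,M);C[d<1]=-999
    h=cv2.cvtColor(p,cv2.COLOR_RGB2HSV).astype(int)
    for g in((533.4,176.5),(520.9,-19.1)):
        near=(np.hypot(C[...,0]-g[0],C[...,1]-g[1])<25)
        print(f,g,"z pct",np.percentile(C[near&(C[...,2]>80)][:,2],[50,90,98]).round(1))
        b=near&(abs(C[...,2]-107.5)<2.5);P=C[b];print(" top",b.sum(),rectof(P),cv2.minEnclosingCircle(P[:,:2].astype(np.float32)))
    boxes(C,76,3)
E
```

```text
wrist2.npz (533.4, 176.5) z pct [107.7 395.6 398.6]
 top 306 (array([533.1, 176.5]), 24.9, 24.6, 86.12) ((533.0315551757812, 176.0049285888672), 16.882143020629883)
wrist2.npz (520.9, -19.1) z pct [106.7 393.6 397.8]
 top 315 (array([520.6, -19.2]), 25.5, 24.7, 86.3) ((520.575439453125, -18.483592987060547), 17.135190963745117)
box 76 17307 (257, 155) (array([556.1,  76.7]), 257.1, 148.2, 86.36) z 75.4
w6.npz (533.4, 176.5) z pct [371.9 381.9 384.8]
 top 318 (array([533.4, 176.2]), 25.4, 24.0, 86.25) ((533.2598876953125, 176.329345703125), 16.61195182800293)
w6.npz (520.9, -19.1) z pct [370.7 382.3 385.4]
 top 325 (array([520.4, -19. ]), 25.1, 25.0, -4.27) ((520.4027709960938, -19.136838912963867), 16.56827735900879)
box 76 19530 (257, 159) (array([555.9,  76.7]), 256.3, 148.3, 86.16) z 75.3
```

>>> {"api": "carry_out", "payload": {
  "series": [
    [-0.03,-0.055,0,-2,0.05],
    [-0.06,-0.11,0,-4,0.05],
    [-0.09,-0.16,0,-6,0.05],
    [-0.1044,-0.1835,0,-7.05,0.05],
    [-0.1044,-0.1835,0,-7.05,0.05],
    [-0.1044,-0.1835,0,-7.05,0.05],
    [-0.1044,-0.1835,0,-7.05,0.05]
  ]
}}

```text
t: 40.25
eef_pos: [533.2, 177.6, 391.6]
tcp_rot: [-3.141, -0.001, 3.079]
ft_force: [0.2, 0.2, -0.2]
opening: 0.146
grip_force: 30.0
```

>>> {"api": "carry_out", "payload": {
  "series": [
    [0,0,0.03,0,0.05],
    [0,0,0.055,0,0.05],
    [0,0,0.065,0,0.05],
    [0,0,0.068,0,0.05],
    [0,0,0.068,0,0.05],
    [0,0,0.068,0,0.05]
  ]
}}

```text
t: 41.0
eef_pos: [533.7, 176.7, 324.7]
tcp_rot: [3.141, 0.001, 3.078]
ft_force: [0.1, 0.1, -0.3]
opening: 0.145
grip_force: 30.0
```

```bash
python3 - <<'E'
from h import *
st();go([533.2,176.4,146],176.3)
E
```

```text
41.0 [533.7 176.7 324.7] [1.7999e+02 7.0000e-02 1.7637e+02] [ 0.1  0.1 -0.3] 0.145 [ 0.2   0.5   1.8  -0.    0.84 -1.31]
shift [ 0.0005 -0.0003  0.0077] turn 0.07 (q6 -68)
```

>>> {"api": "carry_out", "payload": {
  "series": [
    [0.0004,-0.0003,0.003,0.07,0.05],
    [0.0004,-0.0003,0.006,0.07,0.05],
    [0.0004,-0.0003,0.009,0.07,0.05],
    [0.0004,-0.0003,0.0117,0.07,0.05],
    [0.0004,-0.0003,0.0117,0.07,0.05],
    [0.0004,-0.0003,0.0117,0.07,0.05]
  ]
}}

```text
t: 41.75
eef_pos: [533.2, 176.3, 312.3]
tcp_rot: [-3.141, 0.0, 3.077]
ft_force: [-0.4, 0.0, -0.6]
opening: 0.143
grip_force: 30.0
```

>>> {"api": "carry_out", "payload": {
  "series": [
    [0,0,0.003,0,0.05],
    [0,0,0.006,0,0.05],
    [0,0,0.0075,0,0.05],
    [0,0,0.0078,0,0.05],
    [0,0,0.0078,0,0.05]
  ]
}}

```text
t: 42.38
eef_pos: [533.3, 176.4, 304.8]
tcp_rot: [3.141, 0.001, 3.077]
ft_force: [-0.9, -0.2, 5.6]
opening: 0.141
grip_force: 30.0
```

>>> {"api": "carry_out", "payload": {
  "series": [
    [0,0,0.001,0,0.05],
    [0,0,0.002,0,0.05],
    [0,0,0.002,0,0.05]
  ]
}}

```text
t: 42.75
eef_pos: [533.3, 176.4, 302.8]
tcp_rot: [3.141, 0.001, 3.077]
ft_force: [-1.2, 0.6, 6.7]
opening: 0.147
grip_force: 30.0
```

>>> {"api": "carry_out", "payload": {
  "series": [
    [0,0,0.001,0,0.05],
    [0,0,0.0012,0,0.05],
    [0,0,0.0012,0,0.05],
    [0,0,0.0012,8,0.05],
    [0,0,0.0012,16,0.05],
    [0,0,0.0012,24,0.05],
    [0,0,0.0012,32,0.05],
    [0,0,0.0012,40,0.05],
    [0,0,0.0012,48,0.05],
    [0,0,0.0012,56,0.05],
    [0,0,0.0012,64,0.05],
    [0,0,0.0012,72,0.05],
    [0,0,0.0012,80,0.05],
    [0,0,0.0012,87,0.05],
    [0,0,0.0012,91,0.05],
    [0,0,0.0012,91,0.05],
    [0,0,0.0012,91,0.05]
  ]
}}

```text
t: 44.88
eef_pos: [533.1, 176.4, 302.5]
tcp_rot: [3.141, -0.0, 1.489]
ft_force: [-5.2, -0.2, 17.4]
opening: 0.146
grip_force: 30.0
```

```bash
python3 - <<'E'
from h import *
st();print(env.state()["moment"])
E
```

```text
44.88 [533.1 176.4 302.5] [ 1.7994e+02 -2.0000e-02  8.5300e+01] [-5.2 -0.2 17.4] 0.146 [0.2  0.53 1.82 0.   0.79 0.28]
[-0.03070508  0.89274437  0.01027981]
```

>>> {"api": "carry_out", "payload": {
  "series": [
    [0,0,-0.002,0,0.05],
    [0,0,-0.004,0,0.05],
    [0,0,-0.006,0,0.05],
    [0,0,-0.008,0,0.05],
    [0,0,-0.01,0,0.05],
    [0,0,-0.014,0,0.05],
    [0,0,-0.018,0,0.05],
    [0,0,-0.03,0,0.05],
    [0,0,-0.05,0,0.05],
    [0,0,-0.08,0,0.05],
    [0,0,-0.08,0,0.05]
  ]
}}

```text
t: 46.25
eef_pos: [533.2, 176.4, 383.7]
tcp_rot: [3.137, -0.001, 1.489]
ft_force: [-0.8, -0.5, -0.9]
opening: 0.148
grip_force: 30.0
```

```bash
python3 - <<'E'
from h import *
st();go([520.6,-19.1,212],176.3); s=env.state(); g=np.array(s["eef_pos"])-[0,0,171]
p,d,K,M=cam("wrist");C=cloud(d,K,M);C[d<1]=-999
save("w10",p)
h=cv2.cvtColor(p,cv2.COLOR_RGB2HSV)
m=(np.linalg.norm(C-g,axis=-1)<30)&(abs(C[...,2]-g[2]-18)<5)&(h[...,1]>150)
print("key top z rel",(np.median(C[m][:,2])-g[2]).round(1))
E
```

```text
46.25 [533.2 176.4 383.7] [ 1.7976e+02 -6.0000e-02  8.5300e+01] [-0.8 -0.5 -0.9] 0.148 [ 0.2   0.42  1.74 -0.    0.97  0.28]
shift [-0.1959  0.0034  0.0007] turn -91.0 (q6 -88)
key top z rel 18.9
```

View pics/w10.png

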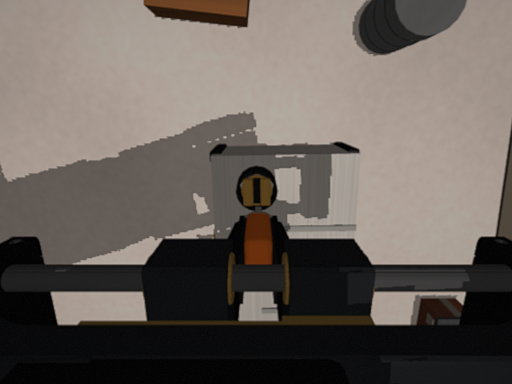

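The left stud's slot (258,190) now runs along the lid's front edge. On to the right stud.

>>> {"api": "carry_out", "payload": {
  "series": [
    [-0.03,0,0,-10,0.05],
    [-0.07,0.001,0,-20,0.05],
    [-0.11,0.002,0,-30,0.05],
    [-0.15,0.003,0,-40,0.05],
    [-0.19,0.0034,0,-50,0.05],
    [-0.1959,0.0034,0,-60,0.05],
    [-0.1959,0.0034,0,-70,0.05],
    [-0.1959,0.0034,0,-80,0.05],
    [-0.1959,0.0034,0,-88,0.05],
    [-0.1959,0.0034,0.0,-91,0.05],
    [-0.1959,0.0034,0.03,-91,0.05],
    [-0.1959,0.0034,0.055,-91,0.05],
    [-0.1959,0.0034,0.058,-91,0.05],
    [-0.1959,0.0034,0.058,-91,0.05],
    [-0.1959,0.0034,0.058,-91,0.05]
  ]
}}

```text
t: 48.18
eef_pos: [520.6, -19.2, 324.0]
tcp_rot: [-3.141, 0.001, 3.077]
ft_force: [-0.2, 0.1, -1.3]
opening: 0.144
grip_force: 30.0
```

```bash
python3 - <<'E'
from h import *
st();go([520.6,-19.1,141.5],176.3)
E
```

```text
48.17 [520.6 -19.2 324. ] [-1.7999e+02  7.0000e-02  1.7629e+02] [-0.2  0.1 -1.3] 0.144 [-0.16  0.45  1.9  -0.    0.79 -1.67]
shift [0.     0.0001 0.0115] turn -0.01 (q6 -88)
```

>>> {"api": "carry_out", "payload": {
  "series": [
    [0,0,0.004,0,0.05],
    [0,0,0.008,0,0.05],
    [0,0,0.0115,0,0.05],
    [0,0,0.0115,0,0.05]
  ]
}}

```text
t: 48.68
eef_pos: [520.5, -19.2, 311.5]
tcp_rot: [-3.142, -0.001, 3.077]
ft_force: [-0.4, 0.4, -0.8]
opening: 0.146
grip_force: 30.0
```

In the slot without force. I'll press and turn.

>>> {"api": "carry_out", "payload": {
  "series": [
    [0,0,0.003,0,0.05],
    [0,0,0.006,0,0.05],
    [0,0,0.0085,0,0.05],
    [0,0,0.0095,0,0.05],
    [0,0,0.0098,0,0.05],
    [0,0,0.0098,8,0.05],
    [0,0,0.0098,16,0.05],
    [0,0,0.0098,24,0.05],
    [0,0,0.0098,32,0.05],
    [0,0,0.0098,40,0.05],
    [0,0,0.0098,48,0.05],
    [0,0,0.0098,56,0.05],
    [0,0,0.0098,64,0.05],
    [0,0,0.0098,72,0.05],
    [0,0,0.0098,80,0.05],
    [0,0,0.0098,87,0.05],
    [0,0,0.0098,91,0.05],
    [0,0,0.0098,91,0.05],
    [0,0,0.0098,91,0.05]
  ]
}}

```text
t: 51.05
eef_pos: [520.3, -19.1, 302.6]
tcp_rot: [3.141, 0.0, 1.489]
ft_force: [-4.2, -0.0, 12.2]
opening: 0.144
grip_force: 30.0
```

>>> {"api": "carry_out", "payload": {
  "series": [
    [0,0,-0.002,0,0.05],
    [0,0,-0.004,0,0.05],
    [0,0,-0.006,0,0.05],
    [0,0,-0.008,0,0.05],
    [0,0,-0.01,0,0.05],
    [0,0,-0.014,0,0.05],
    [0,0,-0.018,0,0.05],
    [0,0,-0.03,0,0.05],
    [0,0,-0.06,0,0.05],
    [0,0,-0.1,0,0.05],
    [0,0,-0.13,0,0.05],
    [0,0,-0.13,0,0.05],
    [0,0,-0.13,0,0.05]
  ]
}}

```text
t: 52.68
eef_pos: [520.2, -19.1, 431.5]
tcp_rot: [-3.141, 0.0, 1.489]
ft_force: [0.3, -0.8, -0.7]
opening: 0.143
grip_force: 30.0
```

```bash
cat >> h.py <<'E'
def studs(p,C):
    h=cv2.cvtColor(p,cv2.COLOR_RGB2HSV).astype(int)
    for n,g in(("L",(533.2,176.4)),("R",(520.6,-19.1))):
        b=(np.hypot(C[...,0]-g[0],C[...,1]-g[1])<16)&(C[...,2]>96)&(C[...,2]<112)
        br=b&(h[...,1]>110)&(h[...,0]>12)&(h[...,0]<28); dk=b&(h[...,2]<45)
        print("stud",n,b.sum(),br.sum(),"z brass",np.median(C[br][:,2]).round(1) if br.any() else None,"dark",rectof(C[dk]) if dk.sum()>5 else None)
E
python3 - <<'E'
from h import *
st();go([465.1,376.2,240],169.3)
p,d,K,M=cam("wrist");C=cloud(d,K,M);C[d<1]=-999;studs(p,C);save("w11",p)
E
```

```text
52.67 [520.2 -19.1 431.5] [-179.96    0.     85.29] [ 0.3 -0.8 -0.7] 0.143 [-0.16  0.31  1.78 -0.    1.05 -0.08]
shift [ 0.3895 -0.0874  0.0205] turn -84.01 (q6 -40)
stud L 0 0 z brass None dark None
stud R 595 478 z brass 104.6 dark (array([523.4, -22.1]), 28.5, 23.7, 59.86)
```

View pics/w11.png

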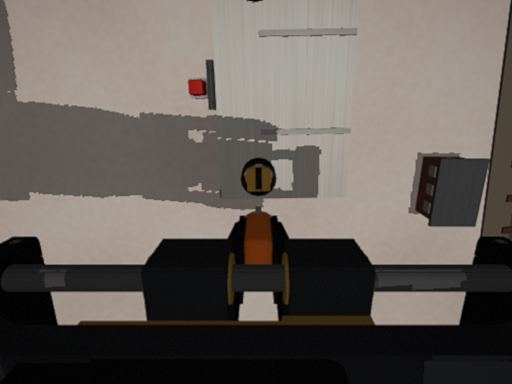

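The right stud is locked too (slot along the front edge at (258,178), top at 104.6 mm against 107.5 open), and the pin is in place at (197,88). Now I'll return the key.

>>> {"api": "carry_out", "payload": {
  "series": [
    [0.05,-0.01,0,-10,0.05],
    [0.1,-0.02,0,-20,0.05],
    [0.15,-0.03,0,-30,0.05],
    [0.2,-0.045,0,-40,0.05],
    [0.25,-0.055,0,-50,0.05],
    [0.3,-0.065,0,-60,0.05],
    [0.35,-0.08,0,-70,0.05],
    [0.3895,-0.0874,0,-80,0.05],
    [0.3895,-0.0874,0,-84,0.05],
    [0.3895,-0.0874,0.05,-84,0.05],
    [0.3895,-0.0874,0.1,-84,0.05],
    [0.3895,-0.0874,0.14,-84,0.05],
    [0.3895,-0.0874,0.155,-84,0.05],
    [0.3895,-0.0874,0.155,-84,0.05],
    [0.3895,-0.0874,0.155,-84,0.05]
  ]
}}

```text
t: 54.6
eef_pos: [465.6, 376.3, 278.2]
tcp_rot: [3.14, 0.001, 2.955]
ft_force: [0.2, -0.4, -0.6]
opening: 0.145
grip_force: 30.0
```

```bash
python3 - <<'E'
from h import *
st();go([465.0,376.2,67],169.3)
p,d,K,M=cam("wrist");C=cloud(d,K,M);C[d<1]=-999;boxes(C,40,3)
E
```

```text
54.6 [465.6 376.3 278.2] [1.7993e+02 8.0000e-02 1.6929e+02] [ 0.2 -0.4 -0.6] 0.145 [ 0.57  0.6   1.75 -0.    0.79 -0.81]
shift [ 0.0006 -0.0003  0.0402] turn -0.01 (q6 -40)
box 40 2435 (256, 197) (array([466.6, 376.3]), 50.1, 48.7, 79.48) z 39.3
```

>>> {"api": "carry_out", "payload": {
  "series": [
    [0.0006,-0.0002,0.012,0,0.05],
    [0.0006,-0.0002,0.022,0,0.05],
    [0.0006,-0.0002,0.03,0,0.05],
    [0.0006,-0.0002,0.036,0,0.05],
    [0.0006,-0.0002,0.0395,0,0.05],
    [0.0006,-0.0002,0.0395,0,0.05],
    [0.0006,-0.0002,0.0395,0,0.05]
  ]
}}

```text
t: 55.52
eef_pos: [464.8, 376.1, 237.6]
tcp_rot: [3.142, 0.0, 2.955]
ft_force: [0.9, 0.1, -0.6]
opening: 0.145
grip_force: 30.0
```

>>> {"api": "carry_out", "payload": {
  "series": [
    [0,0,0,0,0.45],
    [0,0,0,0,0.45],
    [0,0,0,0,0.45],
    [0,0,0,0,0.45],
    [0,0,0,0,0.45],
    [0,0,-0.03,0,0.45],
    [0,0,-0.08,0,0.45],
    [0,0,-0.14,0,0.45],
    [0,-0.06,-0.19,0,0.45],
    [-0.04,-0.12,-0.22,0,0.45],
    [-0.06,-0.18,-0.22,0,0.45],
    [-0.06,-0.22,-0.22,0,0.45],
    [-0.06,-0.22,-0.22,0,0.45],
    [-0.06,-0.22,-0.22,0,0.45]
  ]
}}

```text
t: 57.28
eef_pos: [482.8, 148.7, 457.6]
tcp_rot: [3.141, 0.0, 2.954]
ft_force: [-0.5, 0.3, -0.3]
opening: 0.448
grip_force: 0.0
```

```bash
python3 - <<'E'
from h import *
st()
p,d,K,M=cam("wrist");C=cloud(d,K,M);C[d<1]=-999;save("w12",p);studs(p,C);stand(p,C);boxes(C,76,3)
m=(abs(C[...,0]-465)<25)&(abs(C[...,1]-376)<20)&(C[...,2]>70)&(C[...,2]<100);P=C[m];print("key",len(P),rectof(P),np.percentile(P[:,2],90))
E
```

```text
57.27 [482.8 148.7 457.6] [1.7999e+02 2.0000e-02 1.6923e+02] [-0.5  0.3 -0.3] 0.448 [ 0.17  0.26  1.77  0.    1.1  -1.21]
stud L 435 386 z brass 104.5 dark (array([535.1, 176.6]), 22.0, 3.6, 86.92)
stud R 461 421 z brass 104.1 dark (array([520.1, -20.1]), 26.5, 16.1, 57.74)
red 160 203.0 160.0 z 75.9 (array([460.6,  83.3]), 15.7, 14.0, -0.4)
orange 208 447.0 120.0 z 85.9 (array([464.9, 376. ]), 23.9, 12.3, -11.58)
box 40 2265 (420, 141) (array([492., 371.]), 98.2, 51.5, -10.73) z 39.2
box 76 11336 (222, 211) (array([548.1,  77.1]), 256.7, 133.6, 86.17) z 75.3
key 410 (array([464.6, 375.5]), 25.7, 14.9, -10.42) 85.73788541729259
```

View pics/w12.png

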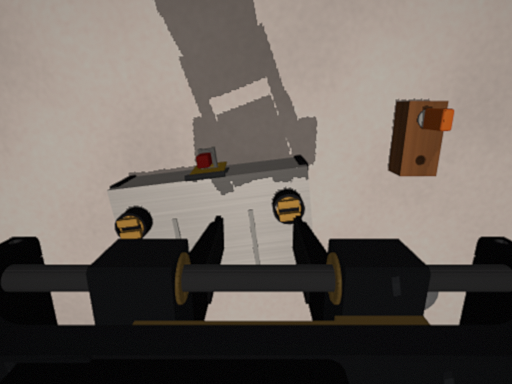

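The final view shows everything in place: both studs locked and lowered at (130,228) and (289,208), the pin at (205,160) through the staple, and the key upright in its slot at (437,120). I'll hand the job in.

```bash
python3 -c "
from cell import env
print(env.job_done())"
```

```text
the job is handed in; nothing more can be done
None
```

The job is done and handed in at about 57 s: all three wagons stand in their own berths, the lid is shut, the hasp is pinned, both studs are locked and the key is back in its slot; the judge's verdict was not shown.

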